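Load the coil winder's bobbin and hold its guard open for threading

ROBOT

A 7-joint arm with a two-finger parallel gripper is mounted at the origin on the work surface. World frame = base frame: x ahead of the robot, y to its left, z up, the work surface at z = 0. Lengths are in m, angles in rad, forces in N, time in s.
With the tool pointing down it reaches from about 0.4 to 0.85 m from the base axis. Payload 10.4 kg.
Tool frame: the origin (TCP) lies at the very end of the fingers, on their centre line; the grasp point (between the pads) lies 19 mm behind it; x points along the fingers, z is the direction in which the jaws open and shut, and the axes are right-handed (so a half turn about x gives the same grasp; the last joint's range is limited). The gripper opens to 85 mm and grips with 20 to 120 N. Pads are 22 mm wide; open, the fingers measure 114 mm over their backs; the gripper's body (76 mm by 85 mm) begins 54 mm behind the grasp point. The pads swing forward as they close: fully open they stand 13 mm farther back than shut.
Start: joints at [1.09, 0.332, -0.065, 1.46, 0.022, 1.35, -0.088], TCP at [0.276, -0.561, 0.231] pointing down, gripper open.
Joint ranges: [-2.6, 2.6], [-0.5, 2.12], [-1.47, 1.34], [0.16, 2.42], [-1.27, 4.41], [0.06, 2.06], [-2.6, 2.6]. Speed limits (rad/s): [2.22, 2.22, 2.79, 2.79, 3.14, 3.14, 3.14].

INTERFACE

Orientations are given as a unit quaternion [x, y, z, w].
In Python, from workcell import readout, camera, manip gives the robot as it stands.
- The arm moves only by the shell command python3 -m inch 'ROWS' [FORCE]. ROWS is JSON, a list of rows, each a list of 3 entries, a list of its own where there are three numbers: the turn, a rotation vector about the tool's x, y, z in degrees, then the shift along the tool's x, y, z in mm, then the closure, from 0 (fully open) to 1 (shut). In form: [[[wx, wy, wz], [dx, dy, dz], hand], ...]. A call has 1 to 10 rows; each row is the pose to reach, as a shift and turn from the pose measured when the call began, along the tool's axes at that moment; what a row does not reach only later rows make up. A row lasts 1/8 s, in which the tool goes at most 62.5 mm and 10.7 degrees, less where a joint would pass 70% of its speed; a pose out of reach is approached as far as the arm can. A call with a gripper value outside its range is refused whole. The fingers move at their own pace and stop on an object; FORCE is the grip in N (left out, the last holds). Time passes only in rows, so rows that repeat a pose let the fingers close. It gives the time, the measured TCP pose, the force and the opening at its end, in the units of the state.
- readout.get_obs(): the state, without advancing time (a new reading comes with each control period).
- camera(name): name is "scene" or "top" or "wrist"; returns a dict with "pixels" (400x640x3 uint8, red, green, blue), "range_z" (400x640 float32, m along the optical axis (not along the pixel's ray), 0 where there is no reading), "intrinsics" (3x3 intrinsics, pixels), "extrinsics" (4x4, takes a point from world to camera coordinates); the wrist camera has in their place "T_tool_cam" (4x4, takes a point from camera to tool coordinates, whose origin is the TCP and whose axes are the tool frame's). Camera axes: x right, y down, z forward; pixel columns grow to the right and rows downward; lengths in m; the calibration is good to about 2 mm. A picture is of the moment at which its call begins: read the wrist's pose just before it.
- manip.hand_in(): hands the job in, once; it reports no verdict.
The state is a dict: "clock": time; "joint_pos": joint angles; "joint_velocities": joint speeds; "tau": joint torques, N m; "position": TCP position; "ee_rot": TCP orientation; "ft_force": force on the tool from outside, world axes, zero at the start; "torque": the same for the moment, N m; "grip_width": opening from 0.0 (shut) to 1.0 (fully open).
Only numpy, scipy, OpenCV 4.12 (cv2) and the standard library are available. Lean on these libraries where they do the work, as an engineer would, in place of code of your own. Each camera call takes 0.05 s, during which the arm holds its last target.

TASK

Put the empty green bobbin on the coil winder's upright spindle, all the way down so it sits flat on the platter, and let go of it. Then lift the winder's clear guard by its red handle bar and hold it open at about 50 degrees from shut, so that I can thread the rollers with both hands; it falls shut if let go, so finish while still holding it steady there with the gripper. Leave the white bobbin and the other things on the bench where they are.

Things in the scene. Friction and masses are not known exactly. Their poses are not given: they have to be found in the camera images.
- bobbin_green_center (a point): empty green plastic bobbin, standing upright: three flanges 54 mm in diameter, 5 thick (bottom, middle, top), drum 36 mm in diameter between, 40 mm high, with a bore 18 mm in diameter right through, 60 g; both bobbins are alike but for colour. This point is its centre, half-way up (20 mm above its underside); z is its axis, up. This is the one to mount.
- bobbin_white_center (a point): empty white plastic bobbin, standing upright: three flanges 54 mm in diameter, 5 thick (bottom, middle, top), drum 36 mm in diameter between, 40 mm high, with a bore 18 mm in diameter right through, 60 g; both bobbins are alike but for colour. This point is its centre, half-way up (20 mm above its underside); z is its axis, up. It is to be left alone.
- winder: blue coil winder, fixed: base 200 mm in x by 280 in y, 50 high; origin under its middle; x away from the robot, y to its left, z up. Spindle at x 0, y 75 mm; apart from its platter the base's top is bare within 60 mm of it. Right half: roller bay under the clear hinged guard, whose nearest edge passes 84 mm to the -y side of the spindle, 100 mm above the bench.
- spindle_seat (a point): centre of the top of the round aluminium platter (70 mm in diameter, 62 mm above the bench) at the foot of the steel spindle; a seated bobbin's underside is at this point. The spindle stands straight up from it: 13 mm in diameter, 56 mm tall, its top 10 mm tapering to 6 mm. Axes as the winder's.
- guard_hinge (a point): middle of the guard's level hinge line, 100 mm above the bench; the line runs along the winder's y axis; this point is at x 80, y -65 mm in the winder's axes.
- guard_handle (a point): middle of the red handle bar, 12 mm in diameter, 104 long, parallel to the hinge line and 180 mm from it; shut, it is level with the hinge, on the robot's side, 50 mm above the winder's base. Two 8 mm rods at its ends carry it 60 mm clear of the panel's front edge, so a finger can pass down on either side. Origin on its axis; y along it, x towards the hinge, turning with the guard.
- guard (a joint): opening angle of the guard in rad: 0 shut (panel level), growing as the bar swings up and over towards +x, stop at 1.4; 50 degrees is 0.873. It weighs about 0.25 kg and a light spring also presses it shut: it falls shut from any angle when let go; holding it takes about 2 N at the bar.
- tester: yellow voltage tester lying flat, 130 x 42 x 28 mm, two short probes at one end; origin under its middle; bystander
- torch: aluminium torch lying along its x, 150 mm long, 38 mm thick; origin under its middle; bystander
- plug_top: red three-pin plug top, 45 x 48 x 32 mm; origin under its middle; bystander
- pliers: small stainless pliers lying flat along their x, 165 mm long, 53 mm wide, 14 mm thick; origin near the pivot; bystander
- clear_bin: tiny clear bin of screws, 90 x 110 x 50 mm; origin under its middle; bystander

How it is judged:
On the way, in this order (a step that is already met when the one before it is completed fails the run):
1. the green bobbin sits flat on the platter, on the spindle, let go (horizontal distance between bobbin_green_center and spindle_seat below 0.005 m and z of bobbin_green_center in the frame of spindle_seat between 0.016 and 0.024 m and angle between bobbin_green_center's own z axis and vertical below 0.08 rad and contact force between the fingers and bobbin_green below 0.05 N), for 0.2 s.
2. the gripper holds the guard open at about 50 degrees (value of joint guard between 0.768 and 0.978 rad and contact force between the fingers and guard above 0.4 N and velocity of joint guard between -0.15 and 0.15 rad/s), for 0.3 s.
At the end, for the whole second after the job is handed in: Green bobbin let go on the spindle (centre within 5 mm of its axis, height within 4 mm of seated, upright within 0.08 rad); guard still (under 0.15 rad/s) at 50 +- 6 degrees (0.768 to 0.978 rad), borne by the fingers (over 0.4 N) and propped by no loose thing; ends holding it (all of step 1 and all of step 2 and contact force between each of bobbin_green, bobbin_white, tester, torch, plug_top, pliers, clear_bin and guard below 0.1 N); the arm keeps its last pose, push and grip.
It fails at once if the white bobbin or another bystander is moved more than 30 mm (distance of any of bobbin_white_center, tester, torch, plug_top, pliers, clear_bin from where it was at the start of the episode above 0.03 m).
It also fails if it takes over 56 s, if anything falls off the work surface, if the arm or the gripper's body presses on something with over 40 N, if the wrist force passes 120 N, or if a joint passes its speed limit or range.

## Working session

There is one attempt and no reset: what is moved stays moved. The work goes in short steps, Python scripts to look and compute and a shell command to move; the robot and the scene stay as the last step left them, time stands still between calls to the robot, and variables do not carry over. Pictures are saved under pics/ and viewed, and the job is handed in when it is done.

```bash
mkdir -p pics; ls
python3 - <<'E'
from workcell import readout, camera, manip
import cv2, numpy as np
o=readout.get_obs(); print(o)
for n in ("scene","top","wrist"):
    c=camera(n); cv2.imwrite(f"pics/{n}0.png",c["pixels"][:,:,::-1]); print(n,c["intrinsics"],c.get("extrinsics"),c.get("T_tool_cam"))
    np.savez(f"pics/{n}0.npz",**{k:v for k,v in c.items()})
E
```

```text
pics
{'clock': 0.0, 'joint_pos': array([ 1.09044323,  0.33286069, -0.06468301,  1.46096063,  0.02158653,
        1.34991157, -0.0885329 ]), 'joint_velocities': array([ 0.00111284,  0.00011257,  0.00149469, -0.0010551 ,  0.00057919,
       -0.00174411,  0.00059771]), 'tau': array([-3.76387152e-05, -6.25450587e+01,  4.90462838e-02, -3.91611063e+01,
        1.61261408e-02,  9.82607628e-03, -6.65776938e-06]), 'position': array([ 0.27602608, -0.56031178,  0.23051365]), 'ee_rot': array([ 0.3737796 ,  0.60084179, -0.37327692,  0.59995191]), 'ft_force': array([ 0.7656679 , -0.63724448, -0.33751271]), 'torque': array([ 0.0061508 , -0.05014123,  0.00467155]), 'grip_width': 0.9995455104127227}
scene [[386.42015416   0.         312.78653418]
 [  0.         386.42015416 198.59627368]
 [  0.           0.           1.        ]] [[ 0.79191845  0.61028057  0.02056195 -0.46108491]
 [ 0.36376079 -0.44444534 -0.81862471 -0.13535959]
 [-0.49045209  0.65576365 -0.57396061  1.5340369 ]
 [ 0.          0.          0.          1.        ]] None
top [[497.77786745   0.         315.75368707]
 [  0.         497.77786745 204.7646135 ]
 [  0.           0.           1.        ]] [[ 0.02175425 -0.99968544  0.01248094 -0.01180121]
 [-0.98215603 -0.02370207 -0.18656834  0.62495151]
 [ 0.18680548 -0.00819958 -0.9823627   1.26959696]
 [ 0.          0.          0.          1.        ]] None
wrist [[313.79919083   0.         320.06202446]
 [  0.         313.79919083 201.59172995]
 [  0.           0.           1.        ]] None [[-4.96621864e-04 -2.85417579e-01  9.58403130e-01 -1.42919142e-01]
 [ 8.66140170e-04 -9.58403011e-01 -2.85417095e-01  7.29992841e-02]
 [ 9.99999502e-01  6.88367081e-04  7.23175521e-04  1.15188913e-04]
 [ 0.00000000e+00  0.00000000e+00  0.00000000e+00  1.00000000e+00]]
```

View pics/scene0.png

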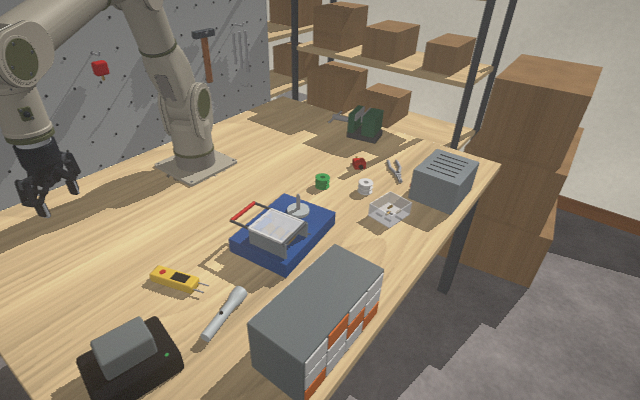

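View pics/top0.png

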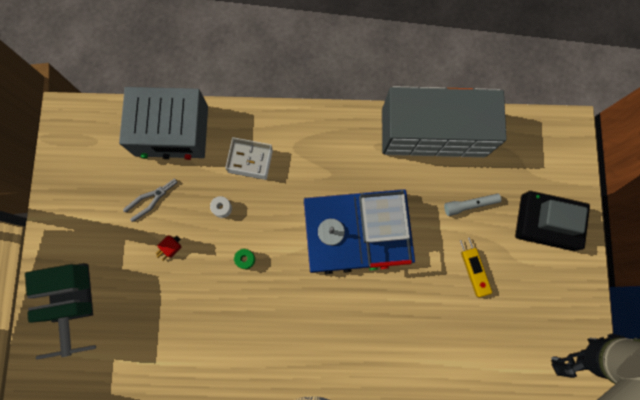

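View pics/wrist0.png

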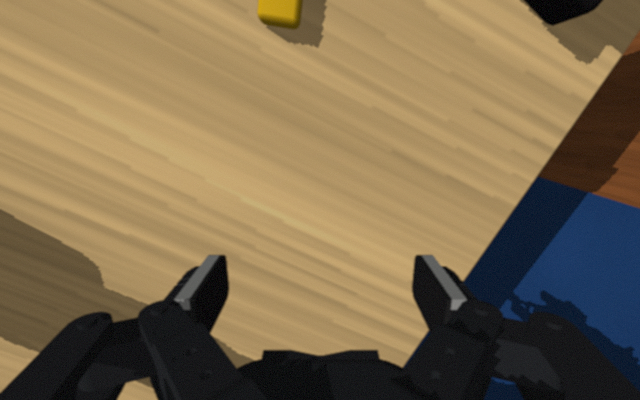

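The top view shows the green bobbin at about (244,259), the white one at (220,206), the spindle and platter at (331,231), and the red bar at (390,265). Next I'll measure these.

```bash
cat > h.py <<'E'
import numpy as np, cv2
from scipy.spatial.transform import Rotation as R
from workcell import readout, camera, manip
def ray(c,uv,z):
    K=c["intrinsics"];E=c["extrinsics"];Rm=E[:3,:3];o=-Rm.T@E[:3,3]
    d=Rm.T@np.linalg.inv(K)@np.array([uv[0],uv[1],1.]); return o+d*(z-o[2])/d[2]
def rayw(c,uv,z,o):
    K=c["intrinsics"];T=c["T_tool_cam"];A=R.from_quat(o["ee_rot"]).as_matrix()
    p=A@T[:3,3]+o["position"]; d=A@T[:3,:3]@np.linalg.inv(K)@np.array([uv[0],uv[1],1.]); return p+d*(z-p[2])/d[2]
def proj(c,P):
    E=c["extrinsics"];q=c["intrinsics"]@(E[:3,:3]@np.asarray(P)+E[:3,3]);return q[:2]/q[2]
def cloud(c):
    K=c["intrinsics"];E=c["extrinsics"];z=c["range_z"];v,u=np.mgrid[:z.shape[0],:z.shape[1]]
    p=np.stack([(u-K[0,2])/K[0,0]*z,(v-K[1,2])/K[1,1]*z,z],-1)
    return (p-E[:3,3])@E[:3,:3]
def hsv(c): return cv2.cvtColor(c["pixels"],cv2.COLOR_RGB2HSV)
def mask(c,lo,hi,box):
    m=cv2.inRange(hsv(c),lo,hi);k=np.zeros_like(m);x0,y0,x1,y1=box;k[y0:y1,x0:x1]=1;return m*k
E
python3 - <<'E'
from h import *
for n,bg,br,bb in (("top",(225,240,265,275),(360,255,425,275),(295,180,425,280)),("scene",(305,165,340,195),(220,195,265,230),(220,190,345,280))):
    c=np.load(f"pics/{n}0.npz"); C=cloud(c)
    g=mask(c,(45,120,40),(80,255,255),bg); P=C[g>0]
    t=P[(P[:,2]>.034)]; print(n,"green n",len(P),len(t),"top mean",t.mean(0),"min",t.min(0),"max",t.max(0))
    for cnt in cv2.findContours(g,cv2.RETR_EXTERNAL,2)[0]:
        (x,y),r=cv2.minEnclosingCircle(cnt)
        if r>4: print(x,y,r,ray(c,(x,y),.04), ray(c,(x,y),.02))
    r=mask(c,(0,150,60),(8,255,255),br)|mask(c,(172,150,60),(180,255,255),br); P=C[r>0]; print("red",len(P),np.median(P,0),P.min(0),P.max(0))
    ys,xs=np.nonzero(r); print("redpix",cv2.minAreaRect(np.stack([xs,ys],1).astype(np.float32)), ray(c,(xs.mean(),ys.mean()),.1))
    b=mask(c,(105,120,40),(125,255,255),bb);P=C[b>0];t=P[abs(P[:,2]-.05)<.004]
    print("blue top",len(t),cv2.minAreaRect(t[:,:2].astype(np.float32)), t[:,2].mean())
    x0,y0,x1,y1=bb; S=C[y0:y1,x0:x1].reshape(-1,3); pl=S[(abs(S[:,2]-.062)<.004)]; print("plat",len(pl),pl.mean(0),pl.min(0),pl.max(0)); sp=S[S[:,2]>.085];
    s=S[(S[:,2]>.106)];print("high",len(s),s)
E
```

```text
top green n 310 267 top mean [0.47908543 0.18909224 0.05106122] min [0.37688895 0.01342531 0.03409793] max [0.50475484 0.21571854 1.36394816]
244.14834594726562 258.532958984375 10.444019317626953 [0.47916901 0.18881388 0.04      ] [0.48071408 0.19146336 0.02      ]
red 200 [ 0.47005933 -0.18787054  0.10499632] [ 0.37688895 -0.26239864 -0.00224978] [0.48062176 0.01342531 1.36394816]
redpix ((390.6107177734375, 264.75494384765625), (6.943611145019531, 41.280792236328125), 84.95755004882812) [ 0.46972423 -0.1891501   0.1       ]
blue top 3495 ((0.5612499713897705, -0.1129245012998581), (0.1963999718427658, 0.27517300844192505), 6.23142671585083) 0.050638446797548364
plat 478 [ 0.55490592 -0.04303914  0.0621571 ] [ 0.46916652 -0.22127812  0.05801301] [0.64794475 0.02312677 0.06596908]
high 497 [[0.37688895 0.01342531 1.36394816]
 [0.37688895 0.01342531 1.36394816]
 [0.37688895 0.01342531 1.36394816]
 ...
 [0.37688895 0.01342531 1.36394816]
 [0.37688895 0.01342531 1.36394816]
 [0.37688895 0.01342531 1.36394816]]
scene green n 49 39 top mean [0.4800203  0.18958021 0.04084901] min [0.45483
[... 277 characters left out ...]
0.47804799 -0.13843251  0.10780925]
redpix ((242.82643127441406, 210.92684936523438), (3.4110653400421143, 28.59688377380371), 52.594642639160156) [ 0.46661257 -0.18687182  0.1       ]
blue top 1076 ((0.5620071291923523, -0.11336332559585571), (0.19589731097221375, 0.27493658661842346), 6.5745463371276855) 0.05031334403043153
plat 325 [ 0.57065551 -0.0928464   0.062154  ] [ 0.51605918 -0.23654899  0.0580055 ] [ 0.65911848 -0.00553756  0.06598777]
high 1204 [[ 1.16675177 -0.78473441  0.77914886]
 [ 0.5501212  -0.04061265  0.11814576]
 [ 0.55076669 -0.03663762  0.11632296]
 ...
 [ 0.86551761 -0.26745516  0.14871067]
 [ 0.86821915 -0.26778053  0.15078077]
 [ 0.86932743 -0.26535178  0.14950131]]
```

```bash
cat >> h.py <<'E'
def rows_to(P,Rm,o):
    A=R.from_quat(o["ee_rot"]); d=A.inv().apply(np.asarray(P)-o["position"])*1e3
    t=(A.inv()*R.from_matrix(Rm)).as_rotvec(degrees=True); return t.round(1),d.round(1)
def down(yaw):  # jaw dir z at yaw deg
    a=np.radians(yaw); z=np.array([np.cos(a),np.sin(a),0]); x=np.array([0,0,-1.]); return np.stack([x,np.cross(z,x),z],1)
E
python3 - <<'E'
from h import *
o=readout.get_obs(); A=R.from_quat(o["ee_rot"]).as_matrix(); print(A.round(3))
for y in (6.4,186.4): print(y,rows_to((.44,-.2,.25),down(y),o), rows_to((.46,.12,.25),down(y),o))
E
```

```text
[[-0.     0.897  0.442]
 [ 0.001  0.442 -0.897]
 [-1.    -0.    -0.001]]
6.4 (array([-70.2,  -0.1,  -0. ]), array([ -19. ,  306.3, -250.9])) (array([-70.2,  -0.1,  -0. ]), array([ -18.8,  465.7, -529.1]))
186.4 (array([ 1.098e+02, -0.000e+00,  1.000e-01]), array([ -19. ,  306.3, -250.9])) (array([ 1.098e+02, -0.000e+00,  1.000e-01]), array([ -18.8,  465.7, -529.1]))
```

```bash
python3 -m inch '[[[-10,0,0],[-19,50,-42],0],[[-20,0,0],[-19,100,-84],0],[[-30,0,0],[-19,150,-125],0],[[-40,0,0],[-19,200,-165],0],[[-50,0,0],[-19,250,-205],0],[[-60,0,0],[-19,306,-250],0],[[-70,0,0],[-19,340,-295],0],[[-70.2,0,0],[-19,375,-340],0],[[-70.2,0,0],[-19,425,-375],0],[[-70.2,0,0],[-19,425,-375],0]]'
python3 - <<'E'
from h import *
o=readout.get_obs(); print(o["position"],o["joint_pos"].round(2),o["clock"])
c=camera("wrist"); cv2.imwrite("pics/w1.png",c["pixels"][:,:,::-1]); np.savez("pics/w1.npz",**c,**o)
print(rows_to((.479,.189,.15),down(6.4),o))
E
```

```text
clock: 1.4
position: [0.4924, -0.0314, 0.2502]
ee_rot: [-0.041, 0.706, 0.043, 0.706]
ft_force: [-0.2, -0.5, 0.3]
grip_width: 0.997
[ 0.49243828 -0.03141151  0.25021443] [ 0.58  0.07 -0.63  1.74  0.04  1.34  0.06] 1.4
(array([ 0.4,  0. , -0.1]), array([100.7, 220.2,  12.8]))
```

View pics/w1.png

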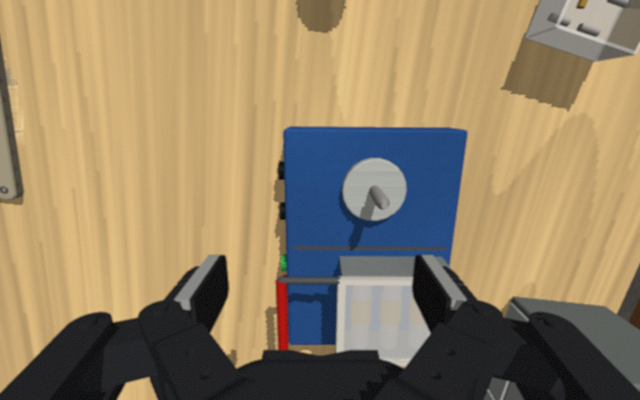

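The wrist view shows the platter centred near (375,189), with the spindle tip leaning to about (383,204). The winder's edges line up with the tool, so the yaw is good.

Run:
```python
from h import *
c=dict(np.load("pics/w1.npz")); H=cv2.cvtColor(c["pixels"],cv2.COLOR_RGB2HSV)
m=cv2.inRange(H,(0,0,90),(180,60,255)); k=np.zeros_like(m);k[150:228,335:415]=255; m&=k
m=cv2.morphologyEx(m,cv2.MORPH_CLOSE,np.ones((7,7)))
cnt=max(cv2.findContours(m,cv2.RETR_EXTERNAL,2)[0],key=cv2.contourArea); e=cv2.fitEllipse(cv2.convexHull(cnt)); print(e)
print("platter",rayw(c,e[0],.062,c))
x=rayw(c,(e[0][0]-e[1][0]/2,e[0][1]),.062,c);y=rayw(c,(e[0][0]+e[1][0]/2,e[0][1]),.062,c);print("dia",np.linalg.norm(x-y))
# edges of blue base yaw
b=cv2.inRange(H,(105,120,30),(125,255,255)); b[245:]=0; b[:100]=0
top=[(u,np.nonzero(b[:,u])[0].min()) for u in range(300,455)]
P=np.array([rayw(c,t,.05,c)[:2] for t in top]);v=np.polyfit(P[:,0],P[:,1],1);print("yaw top edge",np.degrees(np.arctan(v[0])),P[[0,-1]])
im=cv2.resize(c["pixels"][150:230,330:420,::-1],None,fx=6,fy=6,interpolation=0); cv2.imwrite("pics/w1z.png",im)
c=np.load("pics/top0.npz"); cv2.imwrite("pics/t0z.png",cv2.resize(c["pixels"][200:280,300:420,::-1],None,fx=6,fy=6,interpolation=0))
```

```text
((373.7796936035156, 189.04798889160156), (62.50753402709961, 64.8934555053711), 59.257503509521484)
platter [ 0.55238719 -0.03572664  0.062     ]
dia 0.06802085616448121
yaw top edge 6.435447191588334 [[0.46543774 0.01834933]
 [0.62881637 0.03699472]]
```

View pics/w1z.png

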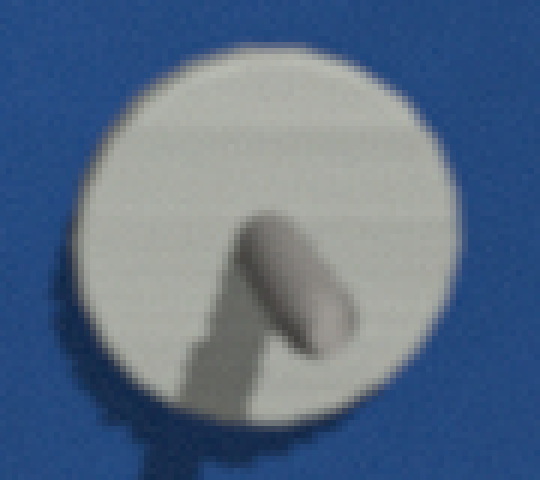

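View pics/t0z.png

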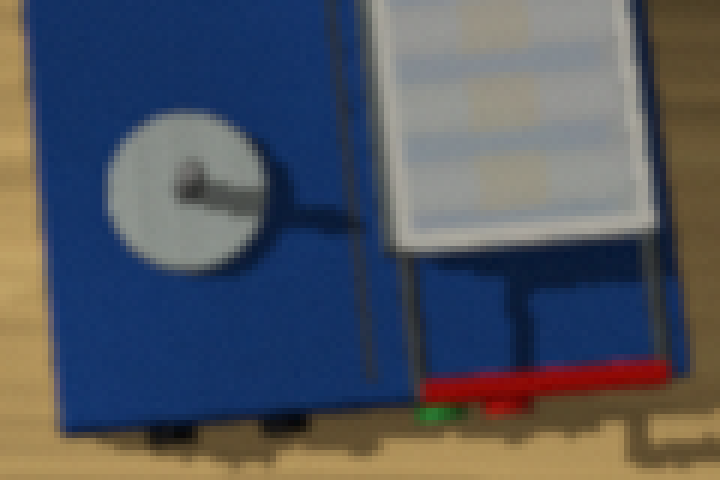

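Run:
```python
from h import *
c=dict(np.load("pics/w1.npz"))
print("tip wrist",rayw(c,(330+25/6*0+ (333/6),150+325/6),.118,c), "foot front",rayw(c,(330+265/6,150+240/6),.066,c))
t=dict(np.load("pics/top0.npz")); print("plat top",ray(t,(330.7,231.3),.062), "tip top",ray(t,(331.7,229.3),.118))
s=dict(np.load("pics/scene0.npz")); cv2.imwrite("pics/s0z.png",cv2.resize(s["pixels"][185:225,270:320,::-1],None,fx=12,fy=12,interpolation=0))
```

```text
tip wrist [ 0.55393897 -0.03567475  0.118     ] foot front [ 0.55215497 -0.03579946  0.066     ]
plat top [ 0.55421543 -0.03839322  0.062     ] tip top [ 0.55173632 -0.03860798  0.118     ]
```

View pics/s0z.png

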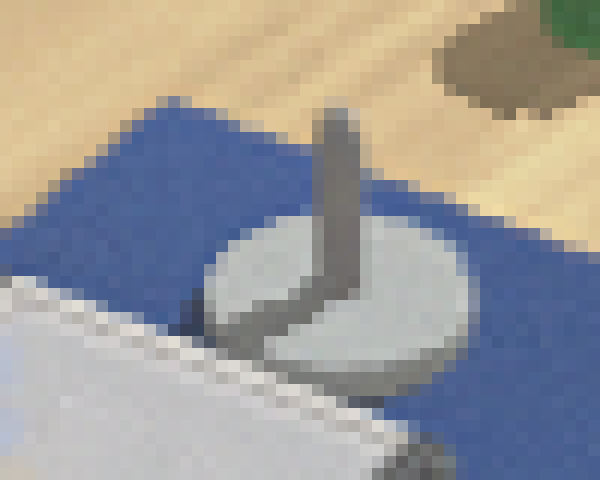

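```bash
python3 -m inch '[[[0,0,0],[0,60,5],0],[[0,0,0],[0,120,8],0],[[0,0,0],[20,180,11],0],[[0,0,0],[60,220,13],0],[[0,0,0],[100,220,13],0],[[0,0,0],[100,220,13],0]]'
python3 - <<'E'
from h import *
o=readout.get_obs(); print(o["position"],o["clock"])
c=camera("wrist"); cv2.imwrite("pics/w2.png",c["pixels"][:,:,::-1]); np.savez("pics/w2.npz",**c,**o)
E
```

```text
clock: 2.2
position: [0.4779, 0.1853, 0.1479]
ee_rot: [-0.041, 0.708, 0.041, 0.704]
ft_force: [0.2, -0.3, 0.1]
grip_width: 0.995
[0.47790912 0.18527717 0.14789455] 2.2
```

View pics/w2.png

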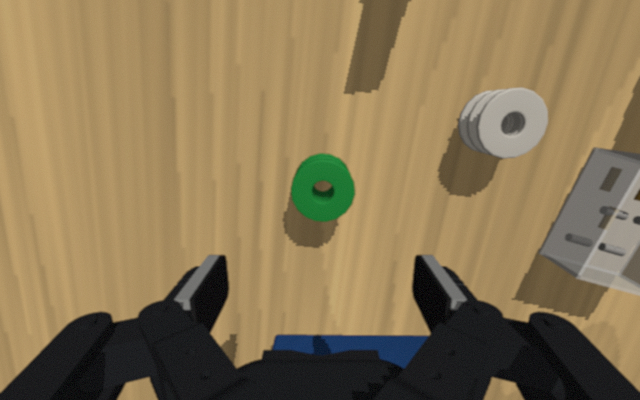

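The green top flange is centred near (323,190) in the wrist view, and the white bobbin at (512,122) is well clear of it.

Run:
```python
from h import *
c=dict(np.load("pics/w2.npz")); H=cv2.cvtColor(c["pixels"],cv2.COLOR_RGB2HSV)
g=cv2.inRange(H,(45,100,100),(80,255,255)); g[260:]=0
cv2.imwrite("pics/gz.png",cv2.resize(c["pixels"][145:235,280:370,::-1],None,fx=6,fy=6,interpolation=0))
ys,xs=np.nonzero(g);print(xs.min(),xs.max(),ys.min(),ys.max())
# hole of top flange
cn,h=cv2.findContours(g,cv2.RETR_CCOMP,2)
for k,q in enumerate(cn):
    if len(q)>=8: e=cv2.fitEllipse(q); print(h[0][k][3],e,rayw(c,e[0],.04,c))
```

```text
291 354 154 221
-1 ((322.42449951171875, 187.93772888183594), (61.346961975097656, 66.88658142089844), 0.6482758522033691) [0.47857155 0.19504842 0.04      ]
0 ((322.857177734375, 189.18772888183594), (19.071439743041992, 25.23460578918457), 100.54883575439453) [0.47905193 0.19403685 0.04      ]
```

View pics/gz.png

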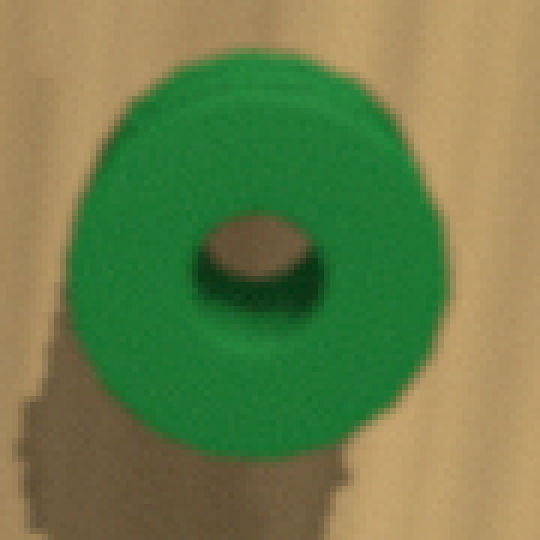

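Run:
```python
from h import *
o=readout.get_obs();print(o["position"]); print(rows_to((.479,.190,.009),down(6.4),o))
```

```text
[0.47924406 0.18565658 0.15007015]
(array([ 0.2, -0.1, -0.1]), array([141.1,   4.2,   0.6]))
```

```bash
python3 -m inch '[[[0,0,0],[50,4,0.5],0],[[0,0,0],[100,4,0.5],0],[[0,0,0],[125,4,0.5],0],[[0,0,0],[141,4,0.5],0],[[0,0,0],[141,4,0.5],0],[[0,0,0],[141,4,0.5],0]]' 25
python3 - <<'E'
from h import *
o=readout.get_obs();print(o["position"],o["ft_force"]); print(rows_to((.479,.190,.009),down(6.4),o))
E
```

```text
clock: 3.0
position: [0.4801, 0.1899, 0.0106]
ee_rot: [-0.04, 0.706, 0.041, 0.706]
ft_force: [0.3, 0.2, 0.2]
grip_width: 1.001
[0.48008075 0.18992261 0.01057831] [0.30381426 0.20659327 0.22474454]
(array([ 0.2, -0. , -0.1]), array([ 1.6,  0.2, -1.1]))
```

Next, close the jaws with a moderate grip and lift.

```bash
python3 -m inch '[[[0,0,0],[1.5,0,-1],0.2],[[0,0,0],[1.5,0,-1],0.3],[[0,0,0],[1.5,0,-1],0.5],[[0,0,0],[1.5,0,-1],0.6],[[0,0,0],[1.5,0,-1],0.6],[[0,0,0],[1.5,0,-1],0.6],[[0,0,0],[-20,0,-1],0.6],[[0,0,0],[-70,0,-1],0.6],[[0,0,0],[-130,0,-1],0.6],[[0,0,0],[-145,0,-1],0.6]]' 35
python3 - <<'E'
from h import *
o=readout.get_obs();print(o["position"],o["ft_force"]); print(rows_to((.479,.190,.155),down(6.4),o))
c=camera("wrist"); cv2.imwrite("pics/w3.png",c["pixels"][:,:,::-1]); np.savez("pics/w3.npz",**c,**o)
E
```

```text
clock: 4.25
position: [0.4807, 0.1905, 0.1593]
ee_rot: [-0.04, 0.704, 0.041, 0.708]
ft_force: [0.2, 0.6, -0.8]
grip_width: 0.621
[0.48065971 0.19054407 0.1592982 ] [ 0.19716443  0.5771409  -0.76315916]
(array([ 0.2,  0.3, -0.1]), array([ 4.3, -0.4, -1.7]))
```

View pics/w3.png

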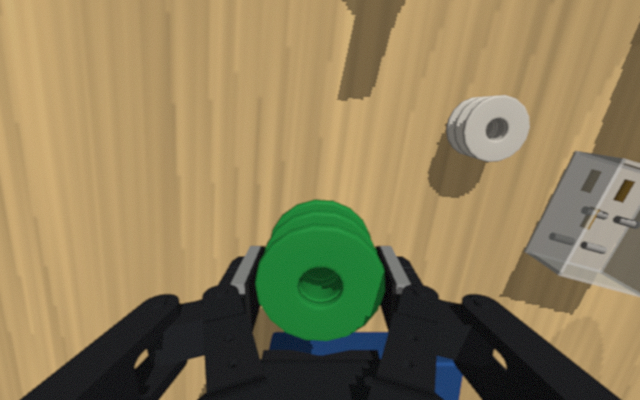

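The green bobbin is held upright between the pads, with its top centre near (321,284). Now I'll work out where its bore sits in the hand and how far it is to the spindle.

Run:
```python
from h import *
c=dict(np.load("pics/w3.npz")); 
cv2.imwrite("pics/gz2.png",cv2.resize(c["pixels"][195:345,240:400,::-1],None,fx=4,fy=4,interpolation=0))
for uv in ((321,282),(321,286)):
    p=rayw(c,uv,c["position"][2]+.031,c); print(p,p-c["position"])
```

```text
[0.48074838 0.19596094 0.1902982 ] [8.86742942e-05 5.41686780e-03 3.10000000e-02]
[0.4809612  0.19414657 0.1902982 ] [0.00030149 0.0036025  0.031     ]
```

View pics/gz2.png

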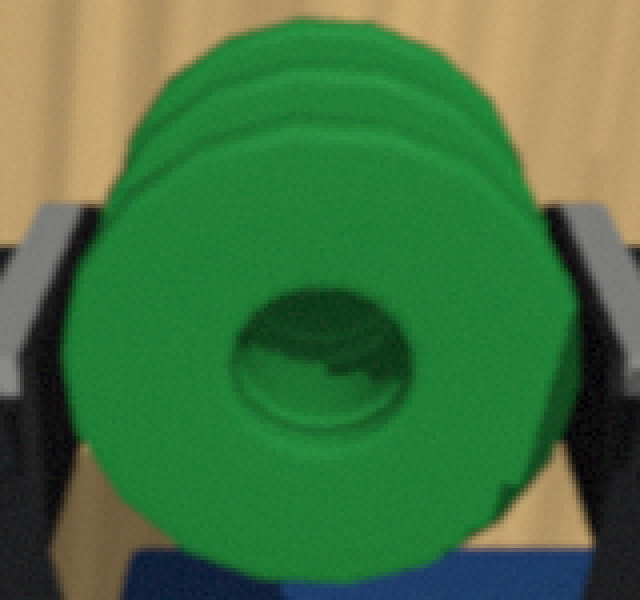

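Run:
```python
from h import *
o=readout.get_obs();print(o["position"],o["ft_force"]); print(rows_to((.5528,-.0385,.150),down(6.4),o))
```

```text
[0.48066169 0.19029478 0.15919559] [-0.20969889  0.90700858  1.05354436]
(array([ 0.2,  0.3, -0.1]), array([   9.1, -235.6,   45.4]))
```

```bash
python3 -m inch '[[[0,0,0],[0,-30,6],0.6],[[0.2,0.3,0],[0,-75,15],0.6],[[0.2,0.3,0],[0,-120,24],0.6],[[0.2,0.3,0],[0,-165,33],0.6],[[0.2,0.3,0],[0,-205,40],0.6],[[0.2,0.3,0],[4,-228,44.5],0.6],[[0.2,0.3,0],[9,-235.5,45.5],0.6],[[0.2,0.3,0],[9,-235.5,45.5],0.6],[[0.2,0.3,0],[9,-235.5,45.5],0.6]]'
python3 - <<'E'
from h import *
o=readout.get_obs();print(o["position"],o["ft_force"]); print(rows_to((.5528,-.0385,.130),down(6.4),o))
for n in ("wrist","scene","top"):
    c=camera(n); np.savez(f"pics/{n}4.npz",**c,**o)
    if n=="scene": cv2.imwrite("pics/s4.png",cv2.resize(c["pixels"][130:240,230:340,::-1],None,fx=5,fy=5,interpolation=0))
    elif n=="wrist": cv2.imwrite("pics/w4.png",c["pixels"][:,:,::-1])
    else: cv2.imwrite("pics/t4.png",cv2.resize(c["pixels"][180:280,290:400,::-1],None,fx=5,fy=5,interpolation=0))
E
```

```text
clock: 5.42
position: [0.5527, -0.0366, 0.1501]
ee_rot: [-0.039, 0.706, 0.041, 0.706]
ft_force: [0.4, 0.4, -1.1]
grip_width: 0.62
[ 0.55266153 -0.03656182  0.15006835] [ 0.38298189  0.35929456 -1.06954258]
(array([ 0.1, -0. , -0.1]), array([20.1, -2. , -0.1]))
```

View pics/s4.png

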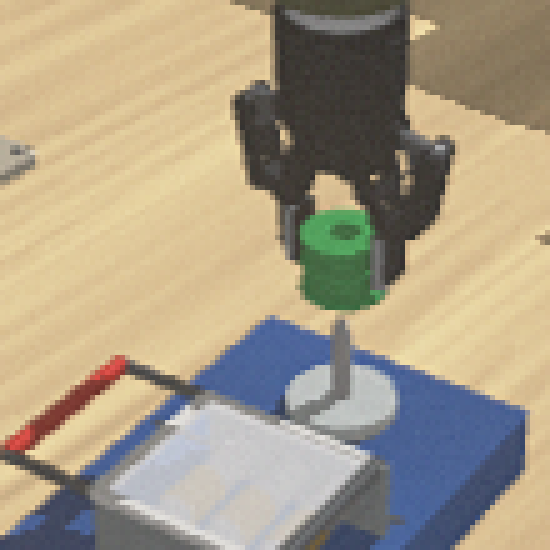

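View pics/t4.png

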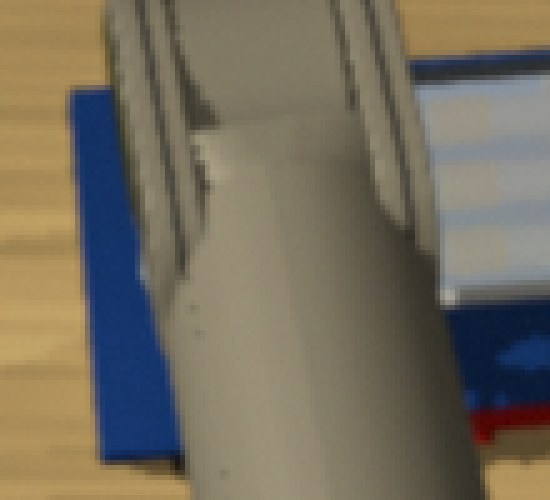

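View pics/w4.png

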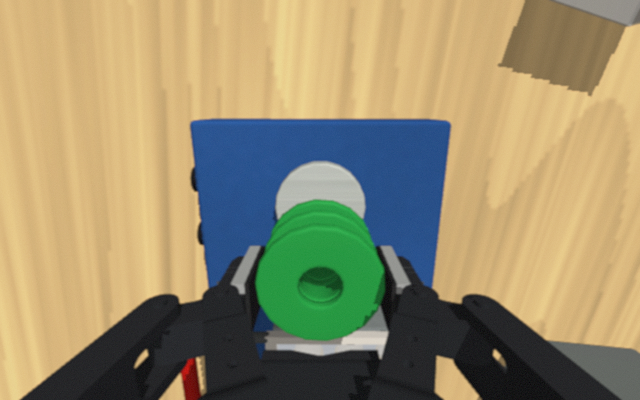

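In the wrist view the bobbin (320.5) lines up with the platter (320.5) in x. For y I'll check the bobbin against the spindle in the scene view.

Run:
```python
from h import *
c=dict(np.load("pics/scene4.npz")); H=hsv(c)
g=cv2.inRange(H,(45,90,30),(80,255,255))
for v in range(172,194): 
    x=np.nonzero(g[v,280:320])[0]
    if len(x): print(v,280+x.min(),280+x.max(),len(x))
for v in range(193,208): print(v,c["pixels"][v,293:304].sum(1).tolist())
for P in ((.5528,-.0366,.09),(.5528,-.0366,.118),(.5528,-.0366,.141),(.5528,-.0366,.181),(.5528,-.0386,.09)): print(P,proj(c,P))
```

```text
172 295 302 8
173 292 303 12
174 291 303 13
175 290 304 15
176 290 304 15
177 290 303 14
178 290 303 14
179 291 303 13
180 290 303 13
181 290 301 12
182 291 302 11
183 291 303 10
184 291 303 9
185 291 303 11
186 291 303 12
187 291 303 12
188 291 306 11
189 292 305 12
190 293 304 12
191 295 301 7
193 [591, 587, 597, 596, 487, 480, 541, 557, 573, 588, 584]
194 [597, 588, 573, 507, 385, 333, 548, 590, 589, 576, 580]
195 [591, 561, 564, 433, 337, 335, 491, 573, 573, 574, 560]
196 [498, 560, 584, 415, 332, 340, 372, 547, 580, 567, 554]
197 [342, 359, 403, 350, 337, 346, 352, 519, 566, 557, 555]
198 [337, 335, 325, 326, 332, 349, 339, 514, 568, 564, 562]
199 [338, 333, 338, 327, 338, 344, 361, 416, 504, 586, 578]
200 [329, 323, 339, 334, 331, 346, 356, 362, 355, 352, 388]
201 [330, 337, 320, 331, 341, 344, 357, 341, 329, 317, 328]
202 [318, 317, 369, 358, 334, 352, 347, 395, 340, 309, 312]
203 [554, 580, 584, 409, 342, 341, 335, 534, 595, 533, 514]
204 [579, 576, 594, 427, 341, 338, 341, 545, 602, 583, 595]
205 [579, 578, 593, 418, 329, 343, 340, 523, 578, 582, 571]
206 [577, 585, 595, 418, 330, 343, 336, 527, 584, 572, 566]
207 [578, 574, 588, 426, 337, 337, 349, 538, 578, 570, 575]
(0.5528, -0.0366, 0.09) [298.53144513 201.30350756]
(0.5528, -0.0366, 0.118) [298.52579564 193.77796196]
(0.5528, -0.0366, 0.141) [298.52103768 187.44000052]
(0.5528, -0.0366, 0.181) [298.51249935 176.06630447]
(0.5528, -0.0386, 0.09) [298.11798167 201.59613123]
```

Scene pixels put the bobbin axis at about 298.4 and the spindle at about 297.8. That calls for roughly 2 mm more toward -y, which agrees with the wrist estimate. I'll make that correction and descend in stages.

```bash
python3 -m inch '[[[0,0,0],[5,-2.3,0],0.6],[[0,0,0],[15,-2.3,0],0.6],[[0,0,0],[27,-2.3,0],0.6],[[0,0,0],[35,-2.3,0],0.6],[[0,0,0],[35,-2.3,0],0.6]]'
python3 - <<'E'
from h import *
o=readout.get_obs();print(o["position"],o["ft_force"],o["torque"]); print(rows_to((.5528,-.0388,.072),down(6.4),o))
E
```

```text
clock: 6.2
position: [0.5526, -0.0395, 0.1144]
ee_rot: [-0.039, 0.707, 0.041, 0.705]
ft_force: [0.7, 0.0, -0.1]
grip_width: 0.618
[ 0.55262261 -0.03950771  0.11440704] [ 0.73774241  0.03031237 -0.07563096] [ 0.02393042 -0.0029921  -0.02438061]
(array([ 0.1, -0.1, -0.1]), array([42.4,  0.6,  0.3]))
```

```bash
python3 -m inch '[[[0,0,0],[10,0.4,0],0.6],[[0,0,0],[20,0.4,0],0.6],[[0,0,0],[30,0.4,0],0.6],[[0,0,0],[37,0.4,0],0.6],[[0,0,0],[40,0.4,0],0.6],[[0,0,0],[40,0.4,0],0.6]]'
python3 - <<'E'
from h import *
o=readout.get_obs();print(o["position"],o["ft_force"],o["torque"]); print(rows_to((.5528,-.0388,.070),down(6.4),o))
E
```

```text
clock: 6.95
position: [0.5525, -0.039, 0.0743]
ee_rot: [-0.039, 0.707, 0.041, 0.705]
ft_force: [-0.1, 0.5, -0.8]
grip_width: 0.619
[ 0.55250903 -0.03902149  0.07434468] [-0.12158157  0.53268393 -0.84714609] [-0.03086336  0.01514552 -0.00914552]
(array([ 0.1, -0.1, -0.1]), array([4.3, 0.2, 0.3]))
```

```bash
python3 -m inch '[[[0,0,0],[2,0,0],0.6],[[0,0,0],[4,0,0],0.6],[[0,0,0],[4,0,0],0.6],[[0,0,0],[4,0,0],0.6]]'; python3 -m inch '[[[0,0,0],[0,0,0],0.5],[[0,0,0],[0,0,0],0.3],[[0,0,0],[0,0,0],0.15],[[0,0,0],[0,0,0],0.1],[[0,0,0],[0,0,0],0.1],[[0,0,0],[-40,0,0],0.1],[[0,0,0],[-90,0,0],0.1],[[0,0,0],[-120,0,0],0.1],[[0,0,0],[-120,0,0],0.1]]'
python3 - <<'E'
from h import *
o=readout.get_obs();print(o["position"],o["ft_force"],o["joint_pos"])
for n in ("wrist","scene"):
    c=camera(n); np.savez(f"pics/{n}5.npz",**c,**o)
    if n=="scene": cv2.imwrite("pics/s5.png",cv2.resize(c["pixels"][130:240,230:340,::-1],None,fx=5,fy=5,interpolation=0))
    elif n=="wrist": cv2.imwrite("pics/w5.png",c["pixels"][:,:,::-1])
E
```

```text
clock: 7.45
position: [0.5528, -0.039, 0.0719]
ee_rot: [-0.04, 0.706, 0.04, 0.706]
ft_force: [-7.6, 0.1, 16.5]
grip_width: 0.62
clock: 8.57
position: [0.5543, -0.0391, 0.1944]
ee_rot: [-0.04, 0.705, 0.04, 0.707]
ft_force: [-0.0, 0.3, -1.0]
grip_width: 0.902
[ 0.55427278 -0.03908468  0.19435283] [-0.04605749  0.26516329 -1.02022124] [ 0.57199523  0.27088418 -0.68072389  1.67186598  0.17792102  1.25858121
 -0.03244909]
```

View pics/s5.png

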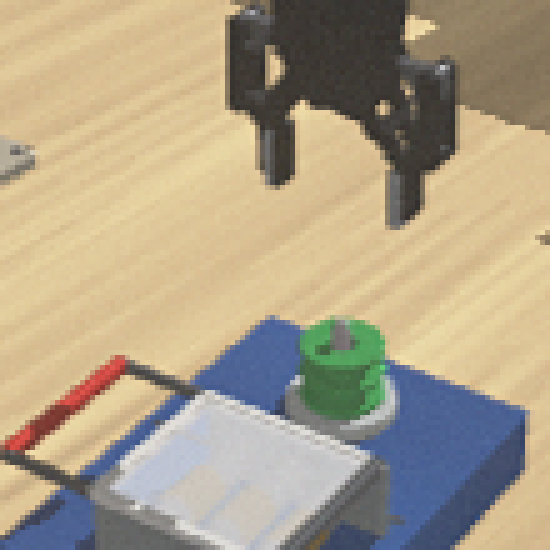

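View pics/w5.png

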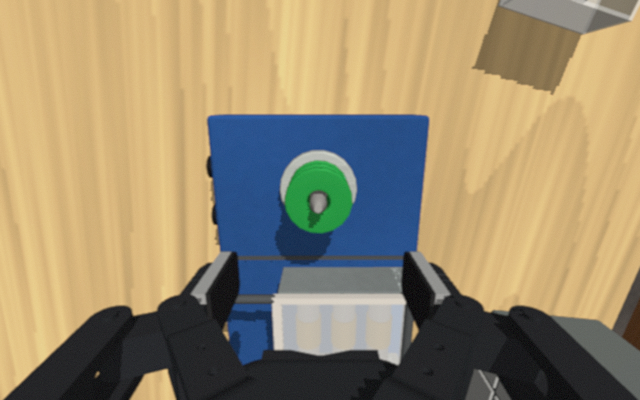

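The scene view shows the bobbin flush on the platter with the spindle tip sticking out above it at about (342,333), and it is released. Next is the guard bar.

Run:
```python
from h import *
o=readout.get_obs(); print(rows_to((.4695,-.189,.17),down(6.4),o))
```

```text
(array([ 0.1, -0.1, -0.1]), array([  21.5, -139.4,  -99.6]))
```

```bash
python3 -m inch '[[[0,0,0],[0,-35,-25],0.3],[[0,0,0],[0,-75,-52],0.5],[[0,0,0],[5,-115,-80],0.5],[[0,0,0],[15,-139,-99.5],0.5],[[0,0,0],[21,-139.5,-99.5],0.5],[[0,0,0],[21,-139.5,-99.5],0.5]]' 25
python3 - <<'E'
from h import *
o=readout.get_obs();print(o["position"],o["ft_force"])
c=camera("wrist"); np.savez("pics/w6.npz",**c,**o); cv2.imwrite("pics/w6.png",c["pixels"][:,:,::-1])
H=hsv(c); m=cv2.inRange(H,(0,150,60),(8,255,255))|cv2.inRange(H,(172,150,60),(180,255,255))
ys,xs=np.nonzero(m);print(len(xs),xs.min(),xs.max(),ys.min(),ys.max())
for v in range(ys.min(),ys.max(),8):
    x=np.nonzero(m[v])[0]
    if len(x): print(v,x.min(),x.max(),rayw(c,((x.min()+x.max())/2,v),.1,c))
print(rows_to((.4695,-.189,.081),down(6.4),o))
E
```

```text
clock: 9.43
position: [0.4693, -0.1881, 0.1693]
ee_rot: [-0.039, 0.707, 0.041, 0.705]
ft_force: [0.0, -0.3, -0.5]
grip_width: 0.501
[ 0.46928349 -0.18812479  0.16933162] [ 0.01395155 -0.29335529 -0.51062312]
2257 312 328 140 283Traceback (most recent call last):
  File "<stdin>", line 8, in <module>
  File "h.py", line 8, in rayw
    K=c["intrinsics"];T=c["T_tool_cam"];A=R.from_quat(o["ee_rot"]).as_matrix()
                                                      ~^^^^^^^^^^
KeyError: 'ee_rot'
```

View pics/w6.png

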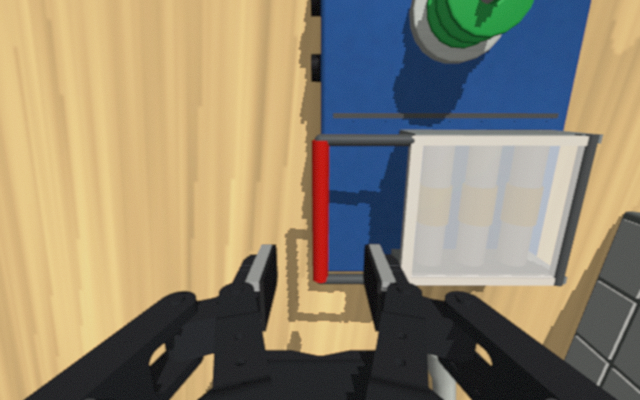

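The red bar runs down the middle of the wrist view at column 320, rows 140 to 283, which is between the fingers.

Run:
```python
from h import *
c=dict(np.load("pics/w6.npz"))
for v in (140,205,211,283): print(rayw(c,(320.5,v),.1,c))
o=readout.get_obs();print(rows_to((.4695,-.189,.081),down(6.4),o))
```

```text
[ 0.46390694 -0.13605066  0.1       ]
[ 0.46909928 -0.18111907  0.1       ]
[ 0.46961089 -0.18555975  0.1       ]
[ 0.47623839 -0.24308496  0.1       ]
(array([ 0.2, -0.1, -0.1]), array([88.9, -1.3, -0.3]))
```

```bash
python3 -m inch '[[[0,0,0],[30,-1,0],0.5],[[0,0,0],[60,-1,0],0.5],[[0,0,0],[80,-1,0],0.5],[[0,0,0],[88.5,-1,0],0.5],[[0,0,0],[88.5,-1,0],0.5]]'
python3 -m inch '[[[0,0,0],[0,0,0],0.7],[[0,0,0],[0,0,0],0.85],[[0,0,0],[0,0,0],0.95],[[0,0,0],[0,0,0],1],[[0,0,0],[0,0,0],1],[[0,0,0],[0,0,0],1]]' 30
python3 - <<'E'
from h import *
o=readout.get_obs();print(o["position"],o["ft_force"])
a=np.radians(6.4);u=np.array([np.cos(a),np.sin(a),0]);
for th in (10,20,30,40,50):
    t=np.radians(th);P=o["position"]+.18*((1-np.cos(t))*u+np.sin(t)*np.array([0,0,1])); print(th,rows_to(P,down(6.4),o))
c=camera("wrist"); np.savez("pics/w7.npz",**c); cv2.imwrite("pics/w7.png",c["pixels"][:,:,::-1])
E
```

```text
clock: 10.1
position: [0.47, -0.188, 0.0814]
ee_rot: [-0.04, 0.707, 0.042, 0.705]
ft_force: [0.4, 0.3, -0.1]
grip_width: 0.5
clock: 10.85
position: [0.4691, -0.1882, 0.0816]
ee_rot: [-0.04, 0.707, 0.041, 0.705]
ft_force: [-5.2, 1.0, 2.2]
grip_width: 0.126
[ 0.46909363 -0.18820267  0.08159453] [-5.23824763  1.03893095  2.21396587]
10 (array([ 0.2, -0.2, -0.1]), array([-31.3,   0.1,   2.6]))
20 (array([ 0.2, -0.2, -0.1]), array([-61.6,   0.1,  10.6]))
30 (array([ 0.2, -0.2, -0.1]), array([-90.1,   0.2,  23.8]))
40 (array([ 0.2, -0.2, -0.1]), array([-115.9,    0.2,   41.7]))
50 (array([ 0.2, -0.2, -0.1]), array([-138.1,    0.2,   63.8]))
```

View pics/w7.png

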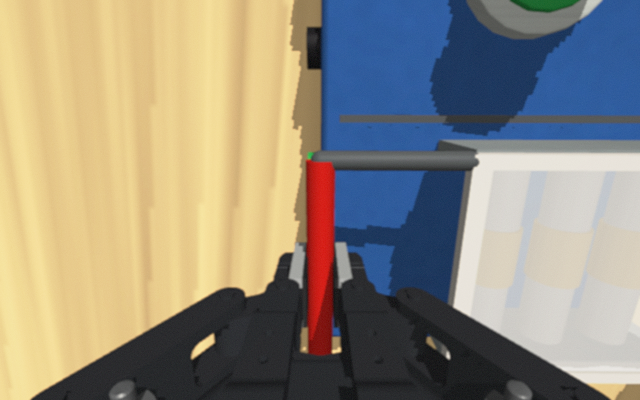

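The bar is gripped; the opening of 0.126 is about 11 mm. I'll swing it up the arc in two stages.

```bash
python3 -m inch '[[[0,0,0],[-8,0,0.2],1],[[0,0,0],[-16,0,0.8],1],[[0,0,0],[-31,0,2.6],1],[[0,0,0],[-47,0,6],1],[[0,0,0],[-62,0,10.6],1],[[0,0,0],[-76,0,16.5],1],[[0,0,0],[-90,0,24],1],[[0,0,0],[-90,0,24],1],[[0,0,0],[-90,0,24],1]]'
python3 - <<'E'
from h import *
o=readout.get_obs();print(o["position"],o["ft_force"],o["torque"])
P0=np.array([.4691,-.1882,.0816]);a=np.radians(6.4);u=np.array([np.cos(a),np.sin(a),0]);
for th in (35,40,45,48,50):
    t=np.radians(th);P=P0+.18*((1-np.cos(t))*u+np.sin(t)*np.array([0,0,1])); print(th,rows_to(P,down(6.4),o))
for n in ("wrist","scene"):
    c=camera(n); cv2.imwrite(f"pics/{n}8.png",c["pixels"][:,:,::-1] if n=="wrist" else cv2.resize(c["pixels"][130:270,200:340,::-1],None,fx=4,fy=4,interpolation=0))
E
```

```text
clock: 12.02
position: [0.4913, -0.1857, 0.1723]
ee_rot: [-0.04, 0.709, 0.041, 0.703]
ft_force: [-16.6, 1.9, 6.4]
grip_width: 0.127
[ 0.49126764 -0.18570402  0.17232597] [-16.59465953   1.94866859   6.37069069] [ 0.28701343  3.42448162 -0.02861792]
35 (array([ 0.2, -0.5, -0.2]), array([-12.6,   0. ,  10.1]))
40 (array([ 0.2, -0.5, -0.2]), array([-25.1,   0. ,  19.6]))
45 (array([ 0.2, -0.5, -0.2]), array([-36.8,   0. ,  30.1]))
48 (array([ 0.2, -0.5, -0.2]), array([-43.4,   0. ,  36.9]))
50 (array([ 0.2, -0.5, -0.2]), array([-47.5,   0. ,  41.6]))
```

View pics/scene8.png

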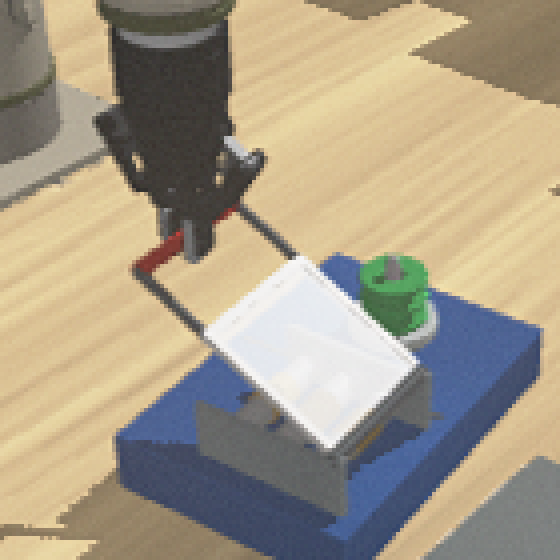

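View pics/wrist8.png

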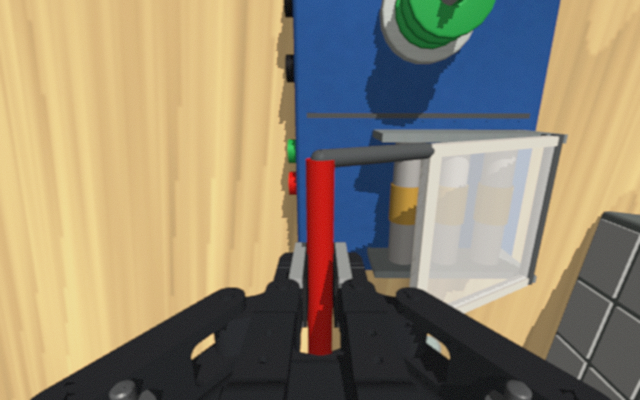

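The guard is at about 30° and following well. There is a 16 N inward push along x, so I'll ease the path about 2 mm outward over the rest of the swing.

```bash
python3 -m inch '[[[0,0,0],[-6,0,3],1],[[0,0,0],[-13,0,8],1],[[0,0,0],[-19,0,12.5],1],[[0,0,0],[-25,0,17.5],1],[[0,0,0],[-31,0,22.5],1],[[0,0,0],[-37,0,28],1],[[0,0,0],[-43,0,34],1],[[0,0,0],[-47.5,0,38.5],1],[[0,0,0],[-47.5,0,38.5],1],[[0,0,0],[-47.5,0,38.5],1]]'
python3 - <<'E'
from h import *
o=readout.get_obs();print(o["position"],o["ft_force"],o["torque"])
A=R.from_quat(o["ee_rot"]).as_matrix(); g=o["position"]-.019*A[:,0]; print("grasp",g, "angle z",np.degrees(np.arcsin((o["position"][2]-.0816)/.18)))
for n in ("wrist","scene"):
    c=camera(n); np.savez(f"pics/{n}9.npz",**c,**o); cv2.imwrite(f"pics/{n}9.png",c["pixels"][:,:,::-1] if n=="wrist" else cv2.resize(c["pixels"][130:270,200:340,::-1],None,fx=4,fy=4,interpolation=0))
E
```

```text
clock: 13.38
position: [0.5288, -0.1815, 0.2216]
ee_rot: [-0.04, 0.71, 0.041, 0.702]
ft_force: [-16.8, 2.1, 15.1]
grip_width: 0.124
[ 0.52883679 -0.18150632  0.22163744] [-16.76574544   2.13339299  15.06722831] [ 0.44170807  3.84247981 -0.05813157]
grasp [ 0.52905366 -0.18152791  0.24063619] angle z 51.07652174290227
```

View pics/scene9.png

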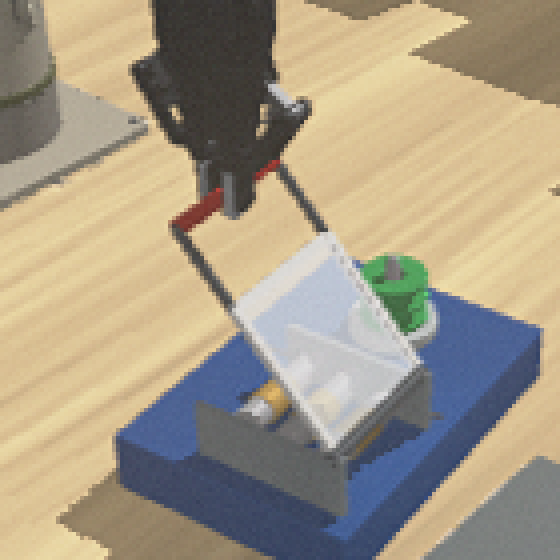

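View pics/wrist9.png

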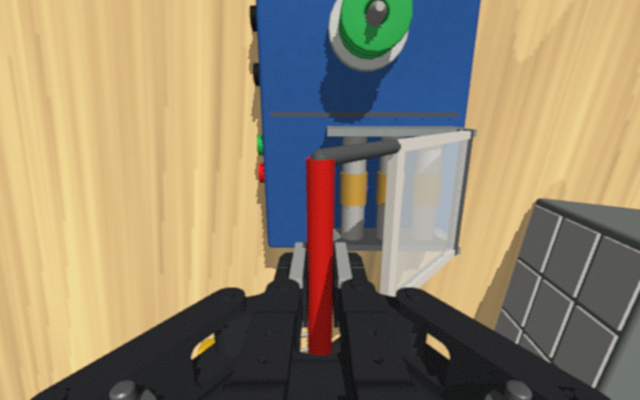

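```bash
python3 -m inch '[[[0,0,0],[-0.8,0,-0.6],1],[[0,0,0],[-0.8,0,-0.6],1],[[0,0,0],[-0.8,0,-0.6],1],[[0,0,0],[-0.8,0,-0.6],1]]'
python3 - <<'E'
from h import *
o=readout.get_obs();print(o["position"],o["ft_force"],o["torque"])
c=camera("scene");C=cloud(c);m=mask(c,(0,130,50),(8,255,255),(230,160,280,200))|mask(c,(172,130,50),(180,255,255),(230,160,280,200))
P=C[m>0];print(len(P),np.median(P,0))
S=c["pixels"]; q=np.median(P,0)
a=np.radians(6.4);u=np.array([np.cos(a),np.sin(a)]); w=np.array([.5615,-.113])
# shut bar median by the same measure
c0=dict(np.load("pics/scene0.npz"));C0=cloud(c0);m0=mask(c0,(0,150,60),(8,255,255),(220,195,265,230));p0=np.median(C0[m0>0],0)
print("local bar now",(q[:2]-w)@u,q[2],"shut",(p0[:2]-w)@u,p0[2])
h=.08; print("angle",np.degrees(np.arctan2(q[2]-.1-.003,h-(q[:2]-w)@u)))
E
```

```text
clock: 13.98
position: [0.5291, -0.1813, 0.2226]
ee_rot: [-0.04, 0.709, 0.041, 0.703]
ft_force: [5.2, -0.3, -8.2]
grip_width: 0.127
[ 0.52911991 -0.18130244  0.22256713] [ 5.19013824 -0.28631144 -8.18716878] [-0.02654952 -1.14643139  0.0225286 ]
60 [ 0.53344755 -0.20548069  0.23883386]
local bar now -0.038186350171508905 0.2388338628025102 shut -0.09900300925397955 0.10362169749682225
angle 48.97411665013806
```

The camera reads about 49° and the arm pose about 51°, and the residual forces are now small. I'll hold to settle, then do a final check.

```bash
python3 -m inch '[[[0,0,0],[0,0,0],1],[[0,0,0],[0,0,0],1],[[0,0,0],[0,0,0],1],[[0,0,0],[0,0,0],1],[[0,0,0],[0,0,0],1],[[0,0,0],[0,0,0],1]]'
python3 - <<'E'
from h import *
o=readout.get_obs();print(o["position"],o["ft_force"],abs(o["joint_velocities"]).max(),o["clock"])
c=camera("top"); cv2.imwrite("pics/tF.png",c["pixels"][:,:,::-1])
c=camera("wrist"); cv2.imwrite("pics/wF.png",c["pixels"][:,:,::-1])
E
```

```text
clock: 14.78
position: [0.5292, -0.1813, 0.2226]
ee_rot: [-0.04, 0.709, 0.041, 0.703]
ft_force: [4.0, -0.0, -6.8]
grip_width: 0.125
[ 0.52916136 -0.18128238  0.22255279] [ 3.95824827 -0.04313113 -6.79949188] 0.0009423773594766386 14.775
```

View pics/tF.png

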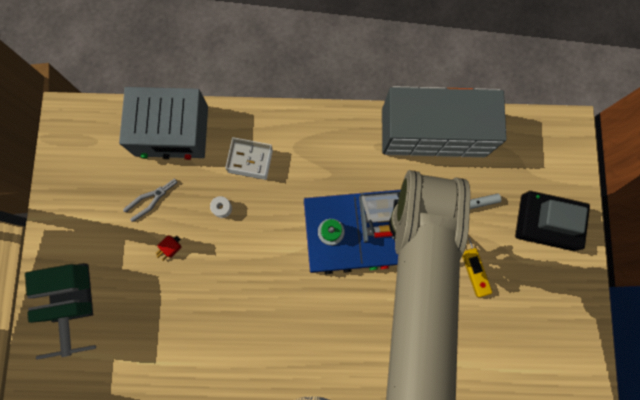

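View pics/wF.png

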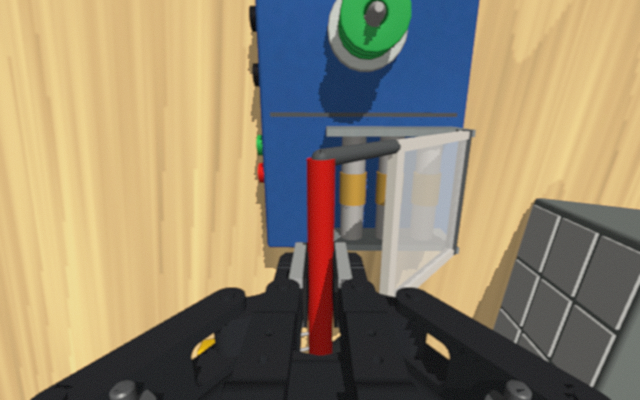

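The top view shows the green bobbin on the spindle at (331,231), and the white bobbin (220,206), pliers, plug, bin, tester and torch all where they started. The wrist view shows the bar held still at column 320. I'm handing in now.

```bash
python3 -c "
from workcell import manip; print(manip.hand_in())"
```

```text
the job is handed in; nothing more can be done
None
```

The green bobbin is on the spindle, flat on the platter and let go, and the gripper is holding the guard open at about 50° by its red bar. I handed the job in at about 15 s on the robot's clock; no verdict was reported.

- **Bobbin:** in the last scene view it sat level on the platter with the spindle tip showing above it. Its seated height was judged from that view and from the finger height at release, not measured separately.
- **Guard angle:** the two checks differ by about 2°. The scene camera gave about 49° and the height of the gripped bar about 51°, both inside the 44–56° band.
- **Hold:** the arm was still, with the grip closed on the bar and about 8 N at the wrist. Partway up the arc the inward push reached about 22 N because my path was slightly off; I eased it before finishing.
- **Other things on the bench:** the white bobbin and the others look unmoved in the final top view. The arm partly hides the torch there, and I compared the views by eye.

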